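# Set the levelling foot of a solar-cell stand on its bearing plate

## Task

Slide the loose aluminium bearing plate flat along the bench under the raised levelling foot of the cell stand, so that the foot will land in the middle of the plate's flat end, and let go of the plate. Then screw the foot down by its black knob (clockwise from above) until you feel it just touch the plate: it should bear on it lightly, with a few newtons, never be jacked hard against it. Let go of the knob and leave the carton, tape roll, screwdriver and spare foot on the bench where they are.

Things in the scene. Friction and masses are not known exactly. Their poses are not given: they have to be found in the camera images.
- foot_axis (a point): Point on the bench exactly under the vertical axis of the levelling screw, on the stand. x is level: the bearing plate slides in along +x from the stand's open front; y is level, towards the stand's frame; z is up. Beyond the foot there are 80 mm of free bench along +x.
- stand: Aluminium-profile cell stand fixed to the bench, origin and axes as foot_axis. Its frame (dark cell stack, white pins, 138 mm tall) lies at y = 60 to 210 mm, x = -33 to 183 mm. A flat arm 36 mm wide, 63 to 75 mm above the bench, reaches from it along -y to 39 mm past the screw axis and holds the screw. It carries the screw and foot too.
- knob (a point): On the screw axis at the height to grip, 18 mm above the knob's underside and 12 mm below its top; 110 mm above the bench at the start. Black round upright knob, 38 mm diameter, 30 mm tall, gripped from above at any yaw. It sinks with the screw as it is turned clockwise.
- screw_turn (a joint): Angle of the knob and screw, 0 at the start, growing as it turns clockwise seen from above, which lowers knob and foot 2 mm per rad (12.6 mm a turn). The dry thread takes about 0.04 N m to turn and stays where it is left. The foot, a dark disc of 36 mm diameter with a rubber sole, is fixed under the screw and turns with it.
- shoe: The loose bearing plate: a flat plain aluminium plate 132 x 54 x 8 mm, mass about 0.2 kg, with an upright fin. Origin on the underside at the centre of its flat bearing end; x axis level, along the plate, away from the fin: the plate runs from x = -105 mm (fin end) to x = +27 mm. z is up.
- shoe_pad (a point): Top of the plate (8 mm above the bench), centre of its flat end, marked by a thin ring, where the foot shall land. Axes as the plate. The foot starts 2.5 to 6.5 mm above this height (not measured). Once they touch, each further radian adds about 14 N of load, and rubbing on the plate raises the knob's turning moment by about 0.02 N m per newton.
- shoe_fin (a point): Centre of the plate's upright grip fin, 33 mm above the bench, 90 mm from the pad's centre along the plate's -x. The fin is 30 mm long along x, 12 mm thick along y (grip it across y) and stands 50 mm above the plate (top at 58 mm). Same axes as the plate.
- carton_center (a point): White carton, 110 x 75 x 45 mm, loose; this point is at its centre. To be left alone.
- tape_center (a point): Yellow roll of tape lying flat, 90 mm across, 22 mm high, loose. To be left alone.
- driver_grip (a point): Screwdriver lying on the bench, this point in its handle, loose. To be left alone.
- spare_foot_center (a point): Small round spare foot, 32 mm across, 16 mm high, loose. To be left alone.
There are look-alikes about, which are no part of the job. What is shaped like the shoe but brown is not meant.

How it is judged (in metres and radians):
On the way, in this order (a step that is already met when the one before it is completed fails the run):
1. the plate lies flat under the foot, its pad centred within 10 mm of the screw axis, let go, and the foot not yet touching it (horizontal distance between shoe_pad and foot_axis below 0.01 m and angle between shoe's own z axis and vertical below 0.04 rad and height (world z) of shoe_pad below 0.01 m and contact force between the fingers and shoe below 0.1 N and contact force between stand and shoe below 0.2 N), for 0.2 s.
2. the foot has been screwed down onto the plate and bears on it (contact force between stand and shoe above 0.5 N), for 0.2 s.
At the end, for the whole second after the job is handed in: The plate lies flat and at rest on the bench, the centre of its pad within 10 mm of the screw axis, and the foot bears on it with 0.5 to 12 N (contact force between stand and shoe between 0.5 and 12 N and horizontal distance between shoe_pad and foot_axis below 0.01 m and angle between shoe's own z axis and vertical below 0.04 rad and height (world z) of shoe_pad below 0.01 m and linear speed of shoe below 0.01 m/s); the robot touches nothing.
It fails at once if the foot or stand is pressed against the plate with more than 20 N (contact force between stand and shoe above 20 N).
It fails at once if the carton, tape roll, screwdriver or spare foot is moved by more than 20 mm (distance of any of carton_center, tape_center, driver_grip, spare_foot_center from where it was at the start of the episode above 0.02 m).
It also fails if it takes over 72 s, if anything falls off the work surface, if the arm or the gripper's body presses on something with over 40 N, if the wrist force passes 120 N, or if a joint passes its speed limit or range.

## Robot

A 6-joint arm with a two-finger parallel gripper is mounted at the origin on the work surface. World frame = base frame: x ahead of the robot, y to its left, z up, the work surface at z = 0. Lengths are in m, angles in degrees, forces in N, time in s.
With the tool pointing down it reaches from about 0.3 to 0.75 m from the base axis. Payload 8.5 kg.
Tool frame: the origin (TCP) lies at the very end of the fingers, on their centre line; the grasp point (between the pads) lies 19 mm behind it; z points along the fingers, y is the direction in which the jaws open and shut (so a half turn about z gives the same grasp; the last joint's range is limited). The gripper opens to 85 mm and grips with 20 to 120 N. Pads are 22 mm wide; open, the fingers measure 114 mm over their backs; the gripper's body (76 mm by 85 mm) begins 54 mm behind the grasp point. The pads swing forward as they close: fully open they stand 13 mm farther back than shut.
Start: joints at [60.201, 21.807, 74.336, -0, 83.858, -12.336], TCP at [0.165, 0.525, 0.231] pointing down, gripper open.
Joint ranges: [-178.18, 178.18], [-50.72, 133.34], [12.68, 142.11], [-81.47, 261.47], [9.98, 163.14], [-165.26, 165.26]. Speed limits (degrees/s): [136.94, 136.94, 180, 180, 180, 180].

## Interface

Orientations are given as a 3x3 rotation matrix whose columns are the frame's x, y, z axes.
In Python, from rig import env, vision, close_job, spotter gives the robot as it stands. The module is installed in compiled form; this text tells all that it offers.
- The arm moves only by the tool jog_arm, never from a script. Its argument "plan" is a list that holds one entry, the list of rows, each a list of 6 numbers: the shift along the tool's x, y, z in units of 40 mm (1.0 is 40 mm), then the turn, a rotation vector about the tool's x, y, z in units of 0.15 rad (1.0 is 0.15 rad). A call has 1 to 10 rows; each row shifts and turns the commanded pose from where the row before left it, along the tool's axes as they then stand; what a row does not reach is not made up. A row lasts 1/10 s, in which the tool goes at most 50 mm and 8.59 degrees, less where a joint would pass 70% of its speed; a pose out of reach is approached as far as the arm can. A call with a number of a shift or a turn outside -1 to 1 is refused whole. A call with a gripper value outside its range is refused whole. "grip" is the opening, from -1 (shut) to 1 (fully open), set as the call begins (left out, the last holds). The fingers move at their own pace and stop on an object; "squeeze" is the grip in N (left out, the last holds). Time passes only in rows, so rows that do not move let the fingers close. It gives the time, the measured TCP pose, the force and the opening at its end, in the units of the state.
- env.observe(): the state, without advancing time (a new reading comes with each control period).
- vision.get_image(name): name is "scene" or "side" or "wrist"; returns (picture, depth): 480x640x3 uint8, red, green, blue; 480x640 float32, m along the optical axis (not along the pixel's ray), 0 where there is no reading.
- vision.camera_info(name): a dict with "fx", "fy", "cx", "cy" (pixels), "rvec" (rotation vector, rad) and "tvec" (3), from world to camera coordinates, as OpenCV has them. Camera axes: x right, y down, z forward; pixel columns grow to the right and rows downward; lengths in m; the calibration is good to about 2 mm. A picture is of the moment at which its call begins: read the wrist's pose just before it. camera_info takes no time and is no camera call; for the wrist camera it gives the pose at the moment of the call.
- close_job(): hands the job in, once; it reports no verdict.
Trained networks look in the newest picture that a camera, given by its name, has taken for a name from the list of things; names that differ only in an ending like _2 or _b are one class to them, and where a whole thing is asked for, a point or a joint stands for the part that bears it (a point fixed in the world has none). Each returns a list of dicts, best first, with "score" (0 to 1); they miss things now and then, are a little off and sometimes report something else, mostly with a low value. They report only what shows in the picture. A call takes as long as a camera call. They do not tell look-alikes from the thing itself.
- spotter.trace(camera, query): "pixels" (480x640 bool, what is visible of it) and "rect" ([left, top, right, bottom] in pixels, round what is visible of it).
The state is a dict: "time_s": time; "q": joint angles; "qvel": joint speeds; "joint_efforts": joint torques, N m; "position": TCP position; "tool_rot": TCP orientation; "ft_force": force on the tool from outside, world axes, zero at the start; "wrist_torque": the same for the moment, N m; "grip_width": finger opening in m.
Only numpy, scipy, OpenCV 4.12 (cv2) and the standard library are available. Lean on these libraries where they do the work, as an engineer would, in place of code of your own. Each camera call takes 0.05 s, during which the arm holds its last target.

## Working session

There is one attempt and no reset: what is moved stays moved. The work goes in short steps, Python scripts to look and compute and a tool call to move; the robot and the scene stay as the last step left them, time stands still between calls to the robot, and variables do not carry over. Pictures are saved under pics/ and viewed, and the job is handed in when it is done.

Besides the shell and the picture viewer there is one more tool, called after "Call:" in YAML: its name, and indented under it one key for each argument. jog_arm: Moves the arm, as the interface text tells. Its arguments: {"type":"object","properties":{"plan":{"type":"array"},"grip":{"type":"number"},"squeeze":{"type":"number"}},"required":["plan"]}

```bash
mkdir -p pics; ls; cat > h.py <<'E'
import numpy as np, cv2
from rig import env, vision, close_job, spotter
def cam(n):
    c=vision.camera_info(n); R=cv2.Rodrigues(np.array(c["rvec"],float))[0]; return c,R,np.array(c["tvec"],float).ravel()
def unproj(n,u,v,d,C=None):
    c,R,t=C or cam(n); p=np.stack([(u-c["cx"])/c["fx"]*d,(v-c["cy"])/c["fy"]*d,d],-1); return (p-t)@R
def proj(n,P,C=None):
    c,R,t=C or cam(n); p=np.atleast_2d(P)@R.T+t; return np.stack([p[:,0]/p[:,2]*c["fx"]+c["cx"],p[:,1]/p[:,2]*c["fy"]+c["cy"]],-1)
def cloud(n,d,C=None):
    v,u=np.mgrid[0:480,0:640]; return unproj(n,u.astype(float),v.astype(float),d.astype(float),C)
def save(name,img,s=1):
    cv2.imwrite("pics/"+name,cv2.resize(img[:,:,::-1],None,fx=s,fy=s,interpolation=cv2.INTER_CUBIC))
E
python3 - <<'E'
from h import *
o=env.observe(); print({k:np.round(v,3) for k,v in o.items()})
for n in ["scene","side","wrist"]:
    im,d=vision.get_image(n); np.savez(f"{n}0.npz",im=im,d=d); save(f"{n}0.png",im)
    c,R,t=cam(n); print(n,c["fx"],np.round(-R.T@t,3), np.round(R[2],2))
print(env.observe()["time_s"])
E
```

```text
pics
{'time_s': np.float64(0.0), 'q': array([ 6.0199e+01,  2.1843e+01,  7.4386e+01, -2.0000e-03,  8.3857e+01,
       -1.2335e+01]), 'qvel': array([ 0.077,  0.019, -0.014,  0.069, -0.062,  0.055]), 'joint_efforts': array([-1.0000e-03, -4.4847e+01, -2.3128e+01, -0.0000e+00,  5.0000e-03,
       -0.0000e+00]), 'position': array([0.165, 0.524, 0.231]), 'tool_rot': array([[-0.954,  0.3  , -0.001],
       [ 0.3  ,  0.954, -0.001],
       [ 0.   , -0.001, -1.   ]]), 'ft_force': array([ 0.109, -1.552,  0.193]), 'wrist_torque': array([-0.034, -0.018,  0.039]), 'grip_width': np.float64(0.086)}
scene 595.4425457636378 [ 1.089 -0.58   0.906] [-0.49  0.52 -0.7 ]
side 555.8006548312977 [0.453 0.81  0.872] [ 0.06 -0.7  -0.71]
wrist 363.37627169582544 [0.086 0.55  0.373] [ 0.3  -0.1  -0.95]
0.15
```

View pics/scene0.png

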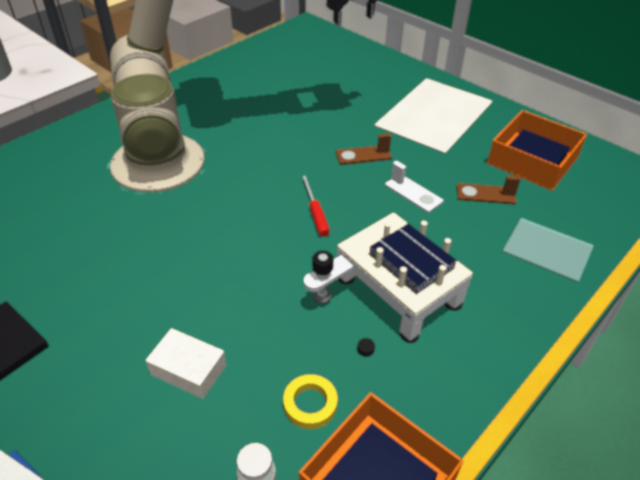

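View pics/side0.png

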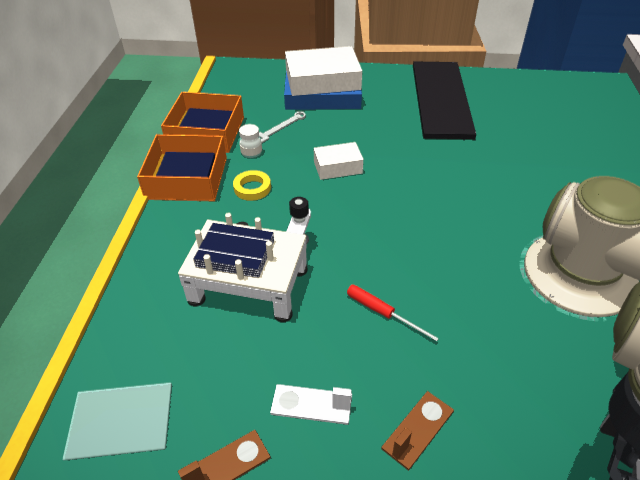

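View pics/wrist0.png

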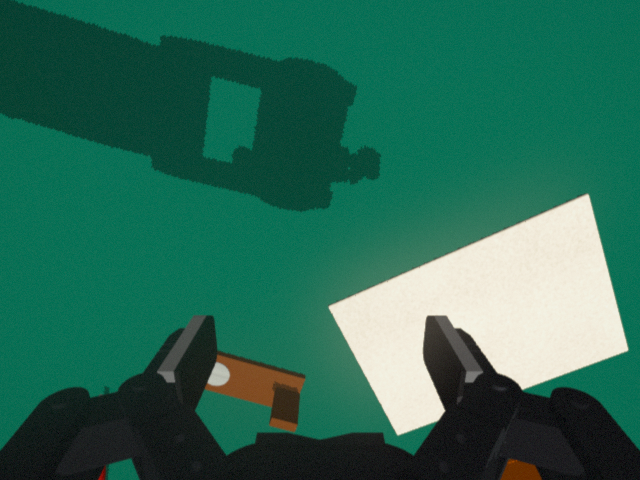

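Candidates for the shoe are the silver plate (scene 413,188 / side 312,403) and two brown look-alikes (scene 363,154 and 488,192). By the description I choose the silver one. The stand knob is at scene 322,262 / side 299,208.

```bash
cat > m.py <<'E'
from h import *
for n in ["side","scene"]:
    z=np.load(n+"0.npz"); im,d=z["im"],z["d"]; P=cloud(n,d)
    for q in ["shoe","knob","stand","driver_grip"]:
        for r in spotter.trace(n,q)[:3]:
            m=r["pixels"]&(d>0); Q=P[m]
            print(n,q,round(r["score"],2),np.round(r["rect"]),m.sum(),"med",np.round(np.median(Q,0),3),"lo",np.round(np.percentile(Q,2,axis=0),3),"hi",np.round(np.percentile(Q,98,axis=0),3), "rgb",im[m].mean(0).round())
            np.save(f"mask_{n}_{q}_{int(r['rect'][0])}.npy",r["pixels"])
z=np.load("side0.npz"); save("crop1.png",z["im"][360:460,240:400],4)
print(env.observe()["time_s"])
E
python3 m.py
```

```text
side shoe 0.97 [273. 386. 350. 424.] 2493 med [0.521 0.352 0.009] lo [0.46  0.319 0.003] hi [0.587 0.373 0.059] rgb [230. 232. 230.]
side shoe 0.9 [180. 431. 271. 478.] 2481 med [0.638 0.456 0.009] lo [0.588 0.411 0.002] hi [0.693 0.499 0.059] rgb [158. 113.  79.]
side shoe 0.55 [384. 392. 452. 468.] 2563 med [0.346 0.379 0.009] lo [0.295 0.318 0.004] hi [0.395 0.434 0.059] rgb [154. 105.  71.]
side knob 0.59 [290. 197. 309. 246.] 381 med [ 0.586 -0.025  0.119] lo [ 0.569 -0.05   0.018] hi [ 0.605 -0.015  0.126] rgb [53. 54. 54.]
side stand 0.75 [175. 197. 311. 323.] 9487 med [0.661 0.118 0.095] lo [ 0.571 -0.036  0.004] hi [0.785 0.174 0.134] rgb [143. 145. 148.]
side driver_grip 0.56 [348. 288. 437. 339.] 862 med [0.419 0.135 0.02 ] lo [ 0.316  0.097 -0.001] hi [0.474 0.196 0.028] rgb [199.  85.  76.]
scene shoe 0.89 [333. 131. 390. 168.] 1006 med [0.355 0.383 0.009] lo [ 0.294  0.315 -0.   ] hi [0.398 0.426 0.058] rgb [115.  86.  59.]
scene shoe 0.79 [458. 174. 519. 206.] 1203 med [0.659 0.469 0.009] lo [0.594 0.411 0.   ] hi [0.709 0.503 0.058] rgb [115.  85.  58.]
scene shoe 0.59 [387. 161. 441. 212.] 1108 med [0.517 0.344 0.009] lo [0.462 0.318 0.001] hi [0.59  0.373 0.058] rgb [204. 207. 206.]
scene knob 0.7 [305. 214. 473. 342.] 10644 med [0.693 0.05  0.094] lo [ 0.578 -0.053  0.004] hi [0.793 0.157 0.133] rgb [138. 139. 138.]
scene knob 0.61 [312. 252. 336. 302.] 714 med [ 0.596 -0.039  0.108] lo [ 0.574 -0.053  0.002] hi [ 0.61  -0.007  0.124] rgb [63. 69. 67.]
scene stand 0.86 [304. 216. 469. 342.] 10412 med [0.694 0.049 0.094] lo [ 0.579 -0.053  0.008] hi [0.793 0.152 0.133] rgb [139. 140. 138.]
scene driver_grip 0.9 [303. 174. 327. 242.] 491 med [0.435 0.12  0.022] lo [0.322 0.09  0.001] hi [0.479 0.194 0.028] rgb [183.  62.  53.]
0.55
```

```bash
cat > m2.py <<'E'
from h import *
import glob
for n,k in [("side","273"),("scene","387")]:
    z=np.load(n+"0.npz"); P=cloud(n,z["d"]); m=np.load(f"mask_{n}_shoe_{k}.npy"); 
    mm=cv2.dilate(m.astype(np.uint8),np.ones((5,5)))>0
    Q=P[mm]; T=Q[(Q[:,2]>0.0055)&(Q[:,2]<0.0115)]
    r=cv2.minAreaRect(T[:,:2].astype(np.float32)*1000); print(n,"plate",r, len(T))
    F=Q[(Q[:,2]>0.052)&(Q[:,2]<.064)]; print("fin top",F.mean(0).round(4),len(F),cv2.minAreaRect(F[:,:2].astype(np.float32)*1000))
for n,k in [("side","290"),("scene","312")]:
    z=np.load(n+"0.npz"); P=cloud(n,z["d"]); m=np.load(f"mask_{n}_knob_{k}.npy")
    mm=cv2.dilate(m.astype(np.uint8),np.ones((5,5)))>0
    Q=P[mm]; 
    T=Q[(Q[:,2]>0.117)&(Q[:,2]<.128)]; print(n,"knob top",T.mean(0).round(4),len(T),cv2.minEnclosingCircle(T[:,:2].astype(np.float32)*1000), np.percentile(T[:,2],[10,50,90]).round(4))
    S=Q[(Q[:,2]>0.095)&(Q[:,2]<.128)]; print(S.min(0).round(4),S.max(0).round(4))
# stand pose: arm top points z~0.075 & frame
for n,k in [("side","175"),("scene","304")]:
    z=np.load(n+"0.npz"); P=cloud(n,z["d"]); m=np.load(f"mask_{n}_stand_{k}.npy")
    Q=P[m]; print(n,np.histogram(Q[:,2],bins=np.arange(0,.15,.005)))
    A=Q[(Q[:,2]>.07)&(Q[:,2]<.079)&(Q[:,1]<.03)]; print("arm",len(A),A.mean(0).round(4),cv2.minAreaRect(A[:,:2].astype(np.float32)*1000))
    W=Q[(Q[:,2]>.085)&(Q[:,2]<.11)&(Q[:,1]>.0)]; print("frame",len(W),cv2.minAreaRect(W[:,:2].astype(np.float32)*1000))
z=np.load("scene0.npz"); save("crop2.png",z["im"][200:350,290:490],4)
E
python3 m2.py
```

```text
Traceback (most recent call last):
  File "m2.py", line 4, in <module>
    z=np.load(n+"0.npz"); P=cloud(n,z["d"]); m=np.load(f"mask_{n}_shoe_{k}.npy");
                                               ~~~~~~~^^^^^^^^^^^^^^^^^^^^^^^^^^
FileNotFoundError: [Errno 2] No such file or directory: 'mask_side_shoe_273.npy'
```

View pics/crop1.png

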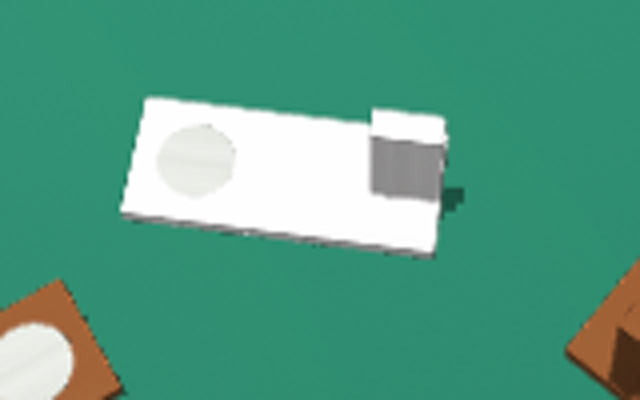

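The crop shows the silver plate, with its pad disc at side (289,400) and its fin at (342,397). This is the correct one.

```bash
ls mask*; python3 - <<'E'
import glob,re
s=open("m2.py").read()
s=s.replace('np.load(f"mask_{n}_shoe_{k}.npy")','L(n,"shoe",k)').replace('np.load(f"mask_{n}_knob_{k}.npy")','L(n,"knob",k)').replace('np.load(f"mask_{n}_stand_{k}.npy")','L(n,"stand",k)')
s=s.replace("import glob","import glob\ndef L(n,q,k): return np.load([f for f in glob.glob(f'mask_{n}_{q}_*') if abs(int(f.split('_')[-1][:-4])-int(k))<3][0])")
open("m2.py","w").write(s)
E
python3 m2.py
```

```text
mask_scene_driver_grip_302.npy
mask_scene_knob_305.npy
mask_scene_knob_311.npy
mask_scene_shoe_333.npy
mask_scene_shoe_387.npy
mask_scene_shoe_457.npy
mask_scene_stand_303.npy
mask_side_driver_grip_347.npy
mask_side_knob_290.npy
mask_side_shoe_179.npy
mask_side_shoe_272.npy
mask_side_shoe_383.npy
mask_side_stand_174.npy
side plate ((523.6190795898438, 341.082763671875), (65.83746337890625, 132.224609375), 87.66864013671875) 1902
fin top [0.4728 0.3493 0.0579] 156 ((472.9139404296875, 348.34967041015625), (13.548503875732422, 29.61406135559082), 88.39852905273438)
scene plate ((526.8063354492188, 344.97845458984375), (70.81626892089844, 133.1025390625), 80.3895492553711) 716
fin top [0.4766 0.3476 0.0571] 70 ((476.060546875, 348.7469787597656), (16.85344123840332, 31.782991409301758), 83.09815216064453)
side knob top [ 0.5878 -0.0316  0.1224] 217 ((588.2052612304688, -33.79670333862305), 20.611722946166992) [0.1192 0.1226 0.1249]
[ 0.5681 -0.0525  0.0952] [0.6081 0.0406 0.128 ]
scene knob top [ 0.5922 -0.0354  0.1218] 283 ((591.6409912109375, -33.02520751953125), 21.33125114440918) [0
[... 751 characters left out ...]
5415039)
scene (array([  98,  144,  114,  179,  131,   83,   75,   58,   61,   45,   47,
        116,  209,  278,  499,  545,  283,  250, 2625,  541,  200,  194,
        378, 2522,  385,   80,   77,  160,   11]), array([0.   , 0.005, 0.01 , 0.015, 0.02 , 0.025, 0.03 , 0.035, 0.04 ,
       0.045, 0.05 , 0.055, 0.06 , 0.065, 0.07 , 0.075, 0.08 , 0.085,
       0.09 , 0.095, 0.1  , 0.105, 0.11 , 0.115, 0.12 , 0.125, 0.13 ,
       0.135, 0.14 , 0.145]))
arm 866 [ 0.6296 -0.0118  0.0748] ((675.606689453125, -21.150596618652344), (101.76480865478516, 211.8598175048828), 89.9847640991211)
frame 3687 ((683.1954345703125, 88.38652038574219), (152.37940979003906, 212.25563049316406), 82.66840362548828)
```

```bash
python3 - <<'E'
from h import *
# fit shoe pose: plate-top points, model rect 132x54, using depth cloud; mask z 6..11mm, use edges far from fin via pad disc
for n,(u,v) in [("side",(289,400)),("scene",(427,199))]:
    z=np.load(n+"0.npz"); im,d=z["im"],z["d"]
    C=cam(n)
    # intersect ray with z=.008
    c,R,t=C; o=-R.T@t; r=R.T@np.array([(u-c["cx"])/c["fx"],(v-c["cy"])/c["fy"],1]); print(n,(o+r*(.008-o[2])/r[2]).round(4))
z=np.load("scene0.npz"); im=z["im"][155:220,380:450]; save("crop3.png",im,8)
from scipy.optimize import minimize
def L(f): return np.load(f)
for n,f in [("side","mask_side_shoe_272.npy"),("scene","mask_scene_shoe_387.npy")]:
    m=L(f); C=cam(n)
    best=None
    def cost(p):
        x,y,a=p; ca,sa=np.cos(a),np.sin(a)
        def W(P): P=np.array(P,float); return np.c_[x+ca*P[:,0]-sa*P[:,1],y+sa*P[:,0]+ca*P[:,1],P[:,2]]
        bx=lambda x0,x1,y0,y1,z0,z1:[(i,j,k) for i in(x0,x1) for j in(y0,y1) for k in(z0,z1)]
        M=np.zeros((480*4,640*4),np.uint8)
        for B in (bx(-.105,.027,-.027,.027,0,.008),bx(-.105,-.075,-.006,.006,.008,.058)):
            uv=(proj(n,W(B),C)*4+1.5); h=cv2.convexHull(uv.astype(np.float32)); cv2.fillConvexPoly(M,np.round(h).astype(np.int32),1)
        M=cv2.resize(M.astype(np.float32),(640,480),interpolation=cv2.INTER_AREA)
        return np.abs(M-m).sum()
    for a0 in (-.1,0.):
      p=minimize(cost,[.564,.343,a0],method="Nelder-Mead",options=dict(initial_simplex=[[.564,.343,a0],[.574,.343,a0],[.564,.353,a0],[.564,.343,a0+.1]]))
      x,y,a=p.x; print(n,p.x.round(4),np.degrees(a).round(2),p.fun,m.sum(),"fin",(x-.09*np.cos(a)).round(4),(y-.09*np.sin(a)).round(4))
o=env.observe(); print(o["wrist_torque"])
E
```

```text
side [0.5617 0.3428 0.008 ]
scene [0.5657 0.3467 0.008 ]
side [ 0.5631  0.3428 -0.0486] -2.79 89.5 2498 fin 0.4732 0.3472
side [ 0.5632  0.3425 -0.0522] -2.99 88.0 2498 fin 0.4733 0.3472
scene [ 0.5634  0.3446 -0.0846] -4.85 91.8125 1115 fin 0.4738 0.3522
scene [ 0.564   0.3445 -0.0795] -4.56 93.5 1115 fin 0.4743 0.3516
[ 0.01119673 -0.04357355 -0.00485508]
```

View pics/crop3.png

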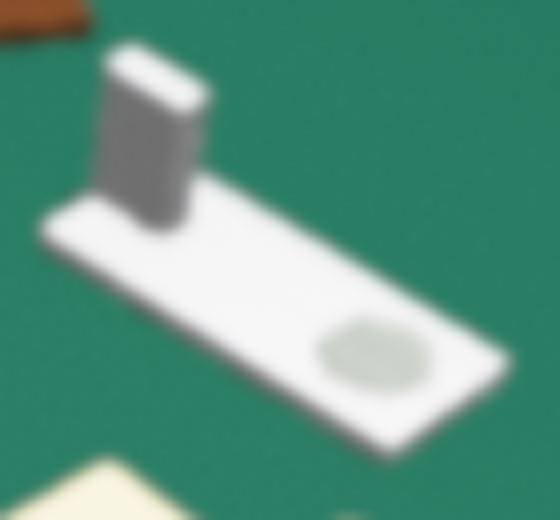

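Call:
jog_arm:
  plan:
    - [[-0.964,-0.206,0,0,0,0],[-0.964,-0.206,0,0,0,0],[-0.964,-0.206,0,0,0,0],[-0.964,-0.206,0,0,0,0],[-0.964,-0.206,0,0,0,0],[-0.964,-0.206,0,0,0,0],[-0.964,-0.206,0,0,0,0],[-0.964,-0.206,0,0,0,0],[-0.964,-0.206,0,0,0,0],[0,0,0.5,0,0,-0.8]]

```text
time_s: 1.55
position: [0.4784, 0.3477, 0.2127]
tool_rot: [[-0.982, 0.187, 0.005], [0.187, 0.982, 0.001], [-0.005, 0.002, -1.0]]
ft_force: [-0.6, 1.0, -1.0]
grip_width: 0.0854
```

Call:
jog_arm:
  plan:
    - [[0,0,0.5,0,0,-0.82],[0,0,0,0,0,0]]

```text
time_s: 1.75
position: [0.4731, 0.349, 0.1889]
tool_rot: [[-0.998, 0.061, -0.005], [0.061, 0.998, -0.002], [0.005, -0.002, -1.0]]
ft_force: [0.3, 0.6, 0.8]
grip_width: 0.0849
```

```bash
cat >> h.py <<'E'
def go(x,y,z,ang,nmax=1.0):
    """print total tool-frame shift (units) and turn about tool z (units) to target; ang=world angle of tool x in deg; shift expressed in current frame"""
    o=env.observe(); R=np.array(o["tool_rot"]); p=np.array(o["position"])
    s=R.T@(np.array([x,y,z])-p)/.04; a=np.degrees(np.arctan2(R[1,0],R[0,0])); da=(ang-a+180)%360-180
    print("pos",p.round(4),"ang",a.round(2),"shift",s.round(3),"turn",(-np.radians(da)/.15).round(3),"tilt",R[:,2].round(4),"q6",np.round(o["q"][5],1),"t",o["time_s"].round(2),"F",np.round(o["ft_force"],2),"T",np.round(o["wrist_torque"],3),"w",o["grip_width"].round(4))
E
python3 - <<'E'
from h import *
go(.474,.349,.018,176.5)
im,d=vision.get_image("wrist"); np.savez("wrist1.npz",im=im,d=d); save("wrist1.png",im)
C=cam("wrist"); P=cloud("wrist",d,C)
for r in spotter.trace("wrist","shoe")[:3]:
    m=r["pixels"]&(d>0);Q=P[m]; print(r["score"],r["rect"],im[m].mean(0))
    F=Q[(Q[:,2]>.05)&(Q[:,2]<.066)]; 
    if len(F)>5: print(F.mean(0).round(4),cv2.minAreaRect(F[:,:2].astype(np.float32)*1000))
E
```

```text
Traceback (most recent call last):
  File "h.py", line 17, in go
    print("pos",p.round(4),"ang",a.round(2),"shift",s.round(3),"turn",(-np.radians(da)/.15).round(3),"tilt",R[:,2].round(4),"q6",np.round(o["q"][5],1),"t",o["time_s"].round(2),"F",np.round(o["ft_force"],2),"T",np.round(o["wrist_torque"],3),"w",o["grip_width"].round(4))
                                                                                                                                                           ^^^^^^^^^^^^^^^^^
AttributeError: 'float' object has no attribute 'round'
```

```bash
sed -i 's/o\["time_s"\].round(2)/round(float(o["time_s"]),2)/; s/o\["grip_width"\].round(4)/round(float(o["grip_width"]),4)/' h.py
python3 - <<'E'
from h import *
go(.474,.349,.018,176.5)
im,d=vision.get_image("wrist"); np.savez("wrist1.npz",im=im,d=d); save("wrist1.png",im)
C=cam("wrist"); P=cloud("wrist",d,C)
for r in spotter.trace("wrist","shoe")[:3]:
    m=r["pixels"]&(d>0);Q=P[m]; print(r["score"],r["rect"],im[m].mean(0))
    F=Q[(Q[:,2]>.05)&(Q[:,2]<.066)]; 
    if len(F)>5: print(F.mean(0).round(4),cv2.minAreaRect(F[:,:2].astype(np.float32)*1000))
E
```

```text
pos [0.4731 0.349  0.1889] ang 176.49 shift [-0.043  0.011  4.271] turn -0.002 tilt [-0.0048 -0.0022 -1.    ] q6 -61.6 t 1.75 F [0.28 0.58 0.76] T [ 0.02 -0.02 -0.06] w 0.0849
0.97 [288.5, 202.6, 347.5, 328.1] [220.86337892 221.96353087 220.87277248]
[0.4728 0.3496 0.0584] ((473.8042297363281, 349.4880065917969), (11.92167854309082, 29.974456787109375), 86.57077026367188)
0.9 [376.7, 314.7, 444.1, 413.7] [136.04485907 103.41921397  72.79237793]
0.88 [252.6, 0.9, 428.6, 137.7] [123.07970832  89.80202833  61.96571955]
[0.3758 0.4167 0.0581] ((375.6217041015625, 417.383056640625), (29.651750564575195, 12.461921691894531), 54.09181594848633)
```

View pics/wrist1.png

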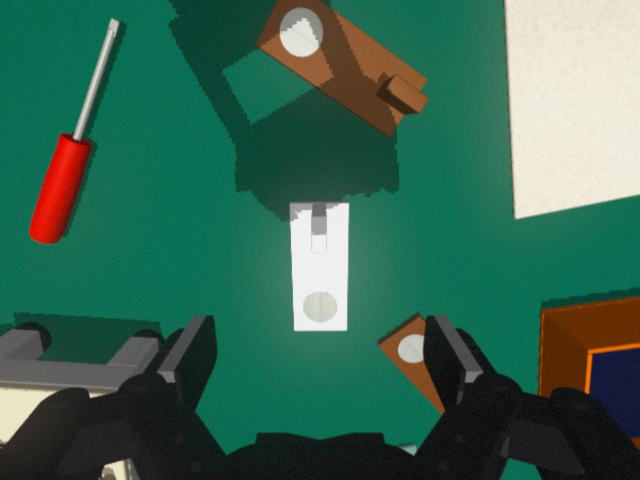

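The wrist picture shows the silver plate centred at (320,265) with its fin at (319,235). Its fin position agrees to within 1 mm, so I descend.

Call:
jog_arm:
  plan:
    - [[-0.02,0.01,0.8,0,0,0],[-0.02,0,0.8,0,0,0],[0,0,0.8,0,0,0],[0,0,0.8,0,0,0],[0,0,0.6,0,0,0],[0,0,0.4,0,0,0],[0,0,0,0,0,0],[0,0,0,0,0,0]]

```text
time_s: 2.65
position: [0.4761, 0.3506, 0.0247]
tool_rot: [[-0.998, 0.063, 0.002], [0.063, 0.998, 0.001], [-0.002, 0.001, -1.0]]
ft_force: [0.6, 0.2, 0.4]
grip_width: 0.0853
```

```bash
python3 - <<'E'
from h import *
go(.474,.349,.018,176.5)
E
```

```text
pos [0.4761 0.3506 0.0247] ang 176.4 shift [ 0.051 -0.043  0.167] turn -0.012 tilt [ 1.8e-03  8.0e-04 -1.0e+00] q6 -61.5 t 2.65 F [0.59 0.17 0.39] T [-0.015 -0.07   0.011] w 0.0853
```

Call:
jog_arm:
  plan:
    - [[0.04,-0.02,0.12,0,0,0],[0,0,0,0,0,0]]

```text
time_s: 2.85
position: [0.4738, 0.3494, 0.0191]
tool_rot: [[-0.998, 0.062, 0.001], [0.062, 0.998, 0.0], [-0.001, 0.0, -1.0]]
ft_force: [0.5, 0.6, -0.3]
grip_width: 0.0852
```

Call:
jog_arm:
  plan:
    - [[0,0,0,0,0,0],[0,0,0,0,0,0],[0,0,0,0,0,0],[0,0,0,0,0,0],[0,0,0,0,0,0],[0,0,0,0,0,0],[0,0,0,0,0,0],[0,0,0,0,0,0]]
  grip: -1
  squeeze: 80

```text
time_s: 3.65
position: [0.4739, 0.3493, 0.0187]
tool_rot: [[-0.998, 0.062, 0.0], [0.062, 0.998, 0.0], [-0.0, 0.0, -1.0]]
ft_force: [-0.9, -0.6, 2.8]
grip_width: 0.0113
```

```bash
python3 - <<'E'
from h import *
go(.474,.349,.018,176.5)
im,d=vision.get_image("side"); save("side2.png",im[300:480,180:480],2.5)
E
```

```text
pos [0.4739 0.3493 0.0187] ang 176.46 shift [-0.004 -0.008  0.017] turn -0.005 tilt [ 1.e-04  0.e+00 -1.e+00] q6 -61.6 t 3.65 F [-0.88 -0.59  2.8 ] T [-0.138  0.117 -0.008] w 0.0113
```

View pics/side2.png

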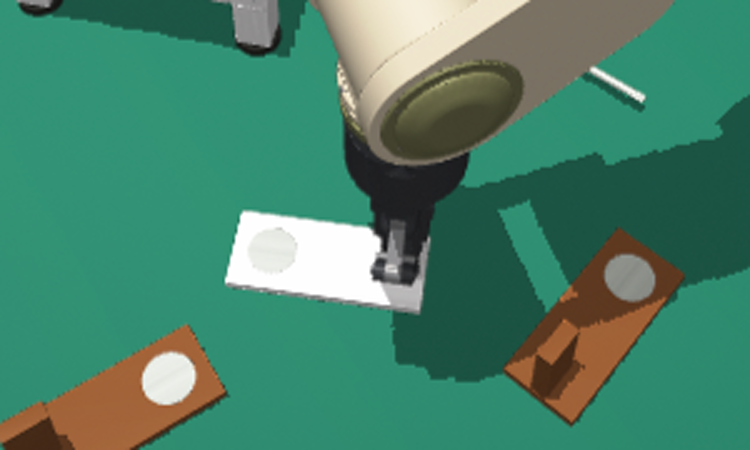

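Call:
jog_arm:
  plan:
    - [[0,0,-0.3,0,0,0],[0,0,-0.5,0,0,0],[0,0,-0.5,0,0,0],[0,0,-0.3,0,0,0],[0.4,0,0,0,0,0],[0.7,0,0,0,0,0.1],[0.5,0,0,0,0,0.1],[0.2,0,0,0,0,0.1],[0,0,0,0,0,0],[0,0,0,0,0,0]]

```text
time_s: 4.7
position: [0.4029, 0.3544, 0.0827]
tool_rot: [[-0.994, 0.106, 0.001], [0.106, 0.994, 0.0], [-0.001, 0.0, -1.0]]
ft_force: [0.4, 0.0, -2.0]
grip_width: 0.0117
```

```bash
python3 - <<'E'
from h import *
go(.402,-.009,.0787,172.5)
im,d=vision.get_image("side"); save("side3.png",im[180:480,180:600],1.8)
E
```

```text
pos [0.4029 0.3544 0.0827] ang 173.89 shift [-0.944 -9.037  0.097] turn 0.162 tilt [ 9.e-04  3.e-04 -1.e+00] q6 -55.2 t 4.7 F [ 0.42  0.   -1.96] T [-0.003  0.029  0.044] w 0.0117
```

View pics/side3.png

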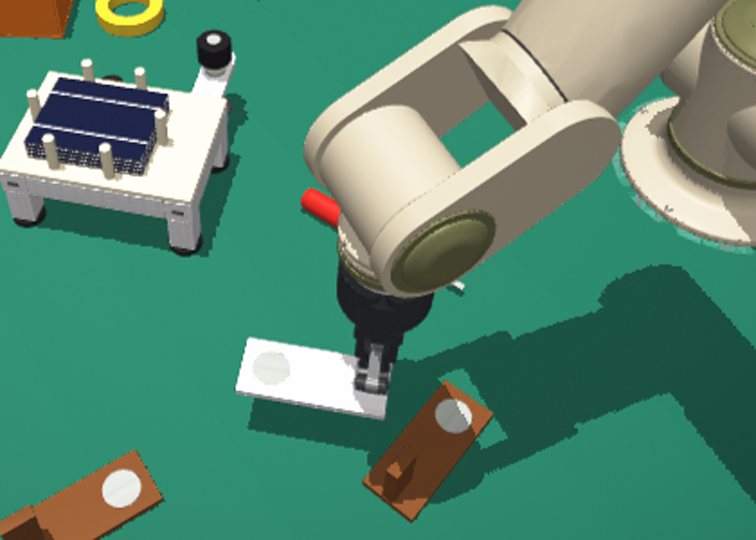

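Call:
jog_arm:
  plan:
    - [[-0.05,-0.6,0,0,0,0],[-0.1,-1.0,0,0,0,0],[-0.1,-1.0,0,0,0,0],[-0.1,-1.0,0,0,0,0],[-0.1,-1.0,0,0,0,0],[-0.1,-1.0,0,0,0,0],[-0.1,-1.0,0,0,0,0],[-0.1,-1.0,0,0,0,0],[-0.1,-0.9,0,0,0,0],[-0.09,-0.54,0,0,0,0.16]]

```text
time_s: 5.75
position: [0.4016, -0.0122, 0.0827]
tool_rot: [[-0.991, 0.133, 0.001], [0.133, 0.991, -0.001], [-0.001, -0.001, -1.0]]
ft_force: [0.6, 0.6, -1.4]
grip_width: 0.0112
```

Call:
jog_arm:
  plan:
    - [[0,0,0,0,0,0],[0,0,0,0,0,0]]

```text
time_s: 5.95
position: [0.4013, -0.0098, 0.0825]
tool_rot: [[-0.991, 0.132, 0.0], [0.132, 0.991, -0.0], [-0.0, 0.0, -1.0]]
ft_force: [0.6, -0.3, -2.3]
grip_width: 0.0115
```

```bash
python3 - <<'E'
from h import *
go(.402,-.009,.019,172.5)
for n in ("side","scene"):
    im,d=vision.get_image(n); np.savez(n+"4.npz",im=im,d=d); save(n+"4.png",im)
E
```

```text
pos [ 0.4013 -0.0098  0.0825] ang 172.42 shift [-0.015  0.023  1.588] turn -0.009 tilt [ 2.e-04 -0.e+00 -1.e+00] q6 -100.9 t 5.95 F [ 0.55 -0.35 -2.31] T [ 0.032  0.049 -0.036] w 0.0115
```

View pics/side4.png

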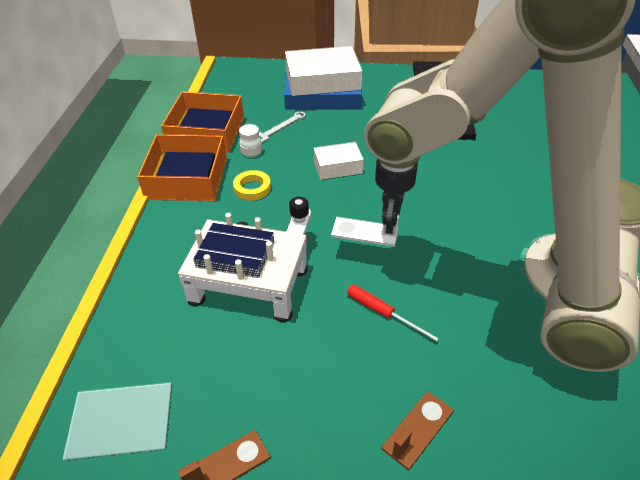

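View pics/scene4.png

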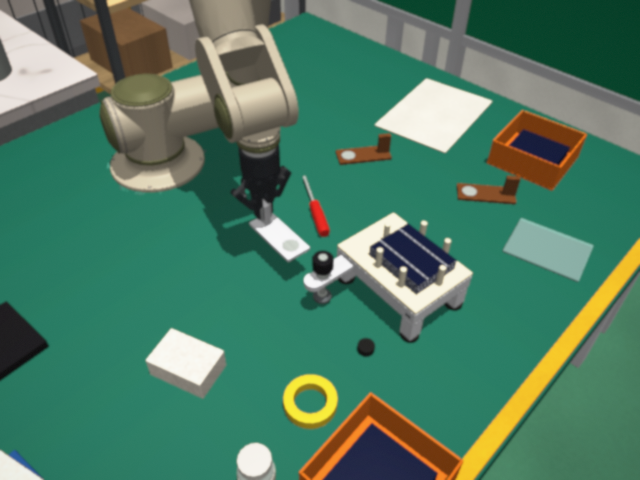

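The plate is held level in front of the stand (side 365,231), well clear of the foot. I lower it now.

Call:
jog_arm:
  plan:
    - [[0,0,0.5,0,0,0],[0,0,0.5,0,0,0],[0,0,0.35,0,0,0],[0,0,0.15,0,0,0],[0,0,0.05,0,0,0],[0,0,0,0,0,0],[0,0,0,0,0,0]]

```text
time_s: 6.75
position: [0.4012, -0.0092, 0.021]
tool_rot: [[-0.992, 0.13, 0.001], [0.13, 0.992, -0.0], [-0.001, -0.0, -1.0]]
ft_force: [-0.8, -0.3, -1.7]
grip_width: 0.011
```

Call:
jog_arm:
  plan:
    - [[0,0,0.025,0,0,0],[0,0,0,0,0,0]]

```text
time_s: 6.95
position: [0.401, -0.0093, 0.0198]
tool_rot: [[-0.991, 0.13, 0.001], [0.13, 0.991, -0.0], [-0.001, -0.0, -1.0]]
ft_force: [-0.4, -0.3, -2.7]
grip_width: 0.0114
```

```bash
python3 - <<'E'
from h import *
go(.501,-.0218,.019,172.5)
im,d=vision.get_image("wrist"); np.savez("wrist5.npz",im=im,d=d); save("wrist5.png",im)
E
```

```text
pos [ 0.401  -0.0093  0.0198] ang 172.5 shift [-2.521  0.015  0.021] turn 0.0 tilt [ 6.e-04 -2.e-04 -1.e+00] q6 -100.9 t 6.95 F [-0.4  -0.25 -2.74] T [-0.016  0.082 -0.046] w 0.0114
```

View pics/wrist5.png

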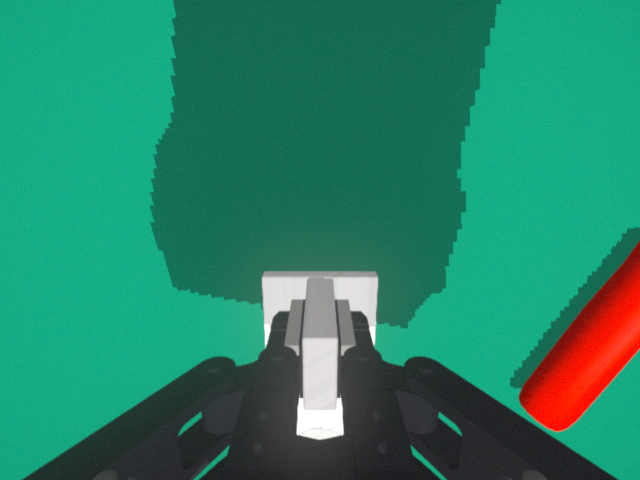

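Call:
jog_arm:
  plan:
    - [[0,0,0.025,0,0,0],[0,0,0,0,0,0]]

```text
time_s: 7.2
position: [0.4009, -0.0093, 0.0186]
tool_rot: [[-0.991, 0.13, 0.0], [0.13, 0.991, -0.0], [-0.0, -0.0, -1.0]]
ft_force: [-1.6, -0.4, 0.6]
grip_width: 0.0114
```

Call:
jog_arm:
  plan:
    - [[-0.2,0,0,0,0,0],[-0.35,0,0,0,0,0],[-0.4,0,0,0,0,0],[-0.4,0,0,0,0,0],[-0.4,0,0,0,0,0],[-0.35,0,0,0,0,0],[-0.25,0,0,0,0,0],[-0.1,0,0,0,0,0],[-0.07,0.015,0,0,0,0],[0,0,0,0,0,0]]

```text
time_s: 8.2
position: [0.5007, -0.0217, 0.0186]
tool_rot: [[-0.991, 0.13, -0.0], [0.13, 0.991, 0.0], [0.0, 0.0, -1.0]]
ft_force: [-3.3, 0.3, 4.1]
grip_width: 0.0111
```

```bash
python3 - <<'E'
from h import *
go(.501,-.0218,.019,172.5)
for n in ("side","scene"):
    im,d=vision.get_image(n); np.savez(n+"6.npz",im=im,d=d)
    P=cloud(n,d)
    T=P[(P[...,2]>.005)&(P[...,2]<.0115)&(P[...,0]>.47)&(P[...,0]<.64)&(abs(P[...,1]+.03)<.05)]
    print(n,len(T),cv2.minAreaRect(T[:,:2].astype(np.float32)*1000))
    u,v=proj(n,[[.59,-.0335,.03]])[0].astype(int); save(n+"6.png",im[v-60:v+60,u-80:u+80],5)
E
```

```text
pos [ 0.5007 -0.0217  0.0186] ang 172.51 shift [-0.007 -0.001 -0.009] turn 0.001 tilt [-3.e-04  0.e+00 -1.e+00] q6 -98.5 t 8.2 F [-3.27  0.3   4.1 ] T [0.02  0.392 0.007] w 0.0111
side 614 ((532.242919921875, -31.348907470703125), (75.33305358886719, 103.22218322753906), 76.68675994873047)
scene 740 ((552.375244140625, -26.86663818359375), (58.479679107666016, 134.2603302001953), 83.51808166503906)
```

View pics/scene6.png

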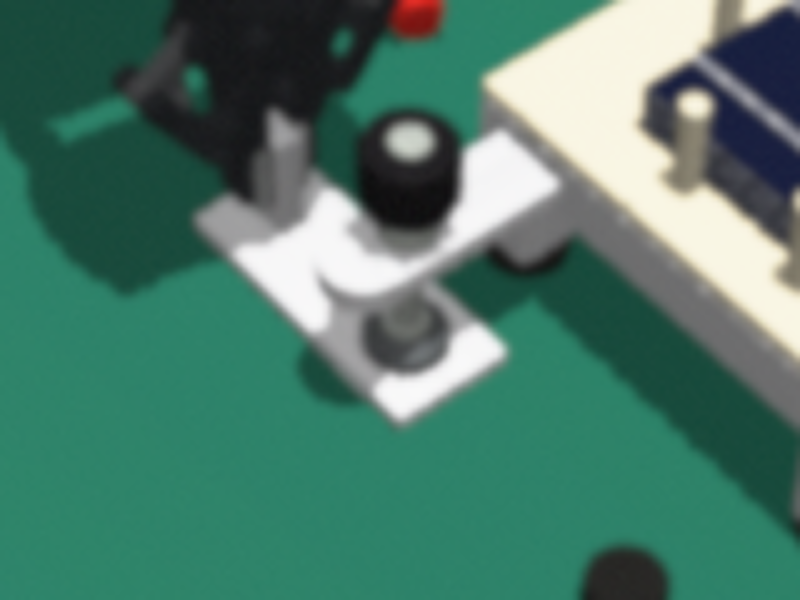

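View pics/side6.png

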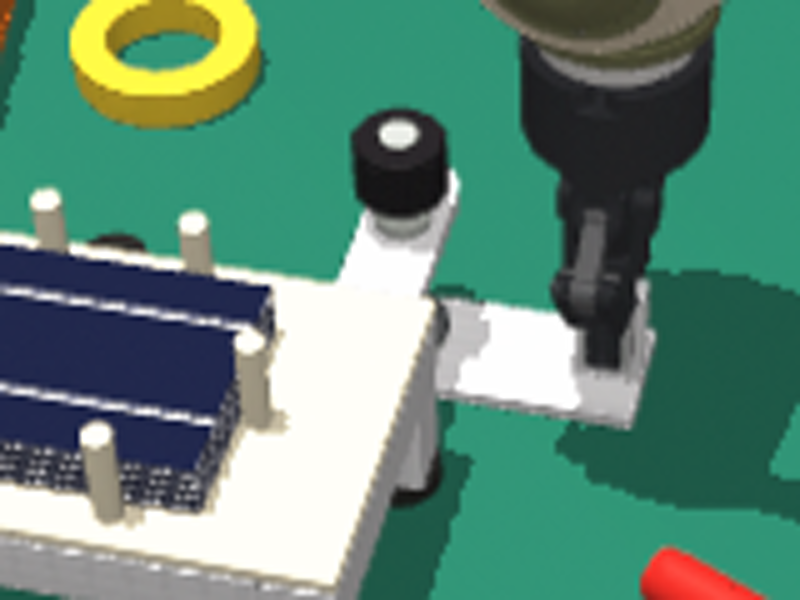

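Scene view: the foot sits centrally over the plate's flat end. The plate centre measured in the scene camera puts the pad about 2 mm from the knob as seen by the same camera. I release it.

Call:
jog_arm:
  plan:
    - [[0,0,0,0,0,0],[0,0,0,0,0,0],[0,0,0,0,0,0],[0,0,0,0,0,0],[0,0,0,0,0,0]]
  grip: 0.3

```text
time_s: 8.8
position: [0.5009, -0.0218, 0.0185]
tool_rot: [[-0.991, 0.13, 0.0], [0.13, 0.991, -0.0], [-0.0, -0.0, -1.0]]
ft_force: [0.3, 0.2, -0.1]
grip_width: 0.0557
```

Call:
jog_arm:
  plan:
    - [[0,0,-0.3,0,0,0],[0,0,-0.7,0,0,0],[0,0,-1,0,0,0],[0,0,-1,0,0,0],[0,0,-1,0,0,0],[0,0,-0.5,0,0,0],[0,0,0,0,0,0],[0,0,0,0,0,0]]

```text
time_s: 9.6
position: [0.5006, -0.0217, 0.198]
tool_rot: [[-0.991, 0.13, -0.0], [0.13, 0.991, 0.0], [0.0, 0.0, -1.0]]
ft_force: [-0.4, -0.7, -0.4]
grip_width: 0.0558
```

```bash
python3 - <<'E'
from h import *
go(.590,-.0335,.19,172.5)
for n in ("side","scene","wrist"):
    im,d=vision.get_image(n); np.savez(n+"7.npz",im=im,d=d); C=cam(n)
    P=cloud(n,d,C)
    T=P[(P[...,2]>.0055)&(P[...,2]<.0115)&(P[...,0]>.44)&(P[...,0]<.64)&(abs(P[...,1]+.03)<.06)]
    if len(T): print(n,len(T),cv2.minAreaRect(T[:,:2].astype(np.float32)*1000))
    T=P[(P[...,2]>.117)&(P[...,2]<.128)&(abs(P[...,0]-.59)<.035)&(abs(P[...,1]+.0335)<.035)]
    if len(T): print("knob",n,len(T),T.mean(0).round(4),cv2.minEnclosingCircle(T[:,:2].astype(np.float32)*1000))
save("wrist7.png",im)
E
```

```text
pos [ 0.5006 -0.0217  0.198 ] ang 172.51 shift [-2.256e+00 -1.000e-03  1.990e-01] turn 0.001 tilt [-4.e-04  1.e-04 -1.e+00] q6 -98.6 t 9.6 F [-0.42 -0.66 -0.39] T [0.061 0.028 0.051] w 0.0558
side 610 ((548.3049926757812, -39.40270233154297), (82.27880096435547, 161.5619354248047), 80.002197265625)
knob side 211 [ 0.5882 -0.0319  0.1225] ((588.4532470703125, -32.66219711303711), 20.641746520996094)
scene 769 ((561.9439697265625, -10.861686706542969), (90.34504699707031, 146.9401397705078), 82.30223083496094)
knob scene 282 [ 0.5922 -0.0353  0.1218] ((592.6300048828125, -32.58414077758789), 22.149995803833008)
wrist 4806 ((546.2523803710938, -10.370948791503906), (86.55067443847656, 118.961669921875), 82.41459655761719)
knob wrist 1948 [ 0.5871 -0.0343  0.1208] ((589.1649169921875, -34.63920593261719), 20.895206451416016)
```

View pics/wrist7.png

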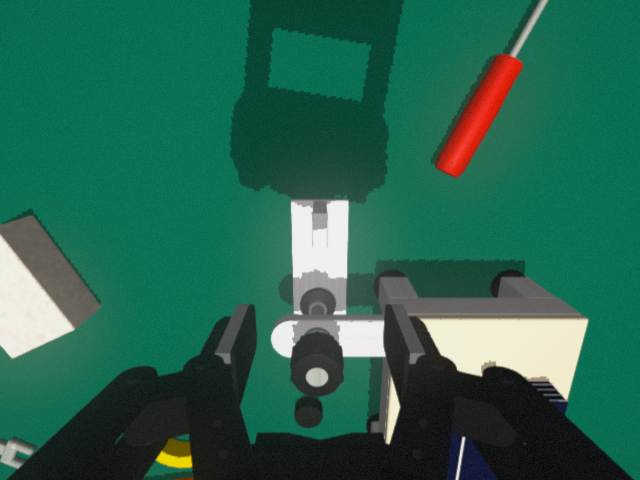

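The wrist picture shows the plate let go, with the fin at (320,225), the foot over the pad at (318,300) and the knob at (317,365). Next I move over the knob and descend with the jaws at 56 mm.

Call:
jog_arm:
  plan:
    - [[-0.4,0,0,0,0,0],[-0.7,0,0,0,0,0],[-0.7,0,0,0,0,0],[-0.45,-0.01,0,0,0,0],[0,0,0,0,0,0],[0,0,0.6,0,0,0],[0,0,0.8,0,0,0],[0,0,0.8,0,0,0],[0,0,0.3,0,0,0],[0,0,0,0,0,0]]

```text
time_s: 10.75
position: [0.5888, -0.0337, 0.0971]
tool_rot: [[-0.991, 0.13, -0.004], [0.13, 0.991, 0.001], [0.004, 0.0, -1.0]]
ft_force: [-0.2, 0.2, 0.6]
grip_width: 0.0554
```

```bash
python3 - <<'E'
from h import *
go(.590,-.0338,.091,172.5)
for n in ("side","scene"):
    im,d=vision.get_image(n); u,v=proj(n,[[.59,-.0335,.1]])[0].astype(int); save(n+"8.png",im[v-60:v+60,u-80:u+80],5)
E
```

```text
pos [ 0.5888 -0.0337  0.0971] ang 172.5 shift [-0.031  0.     0.153] turn 0.001 tilt [-0.0038  0.001  -1.    ] q6 -97.3 t 10.75 F [-0.23  0.21  0.59] T [ 0.023 -0.008 -0.005] w 0.0554
```

View pics/scene8.png

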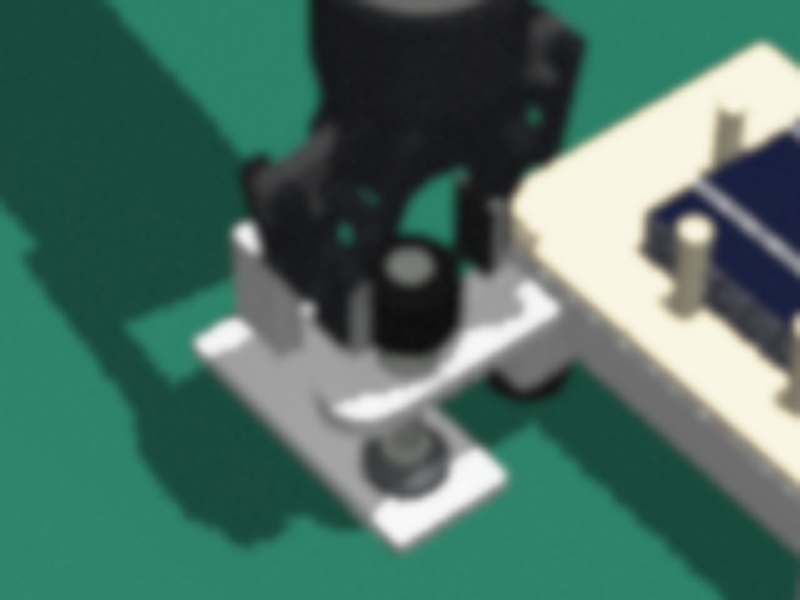

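View pics/side8.png

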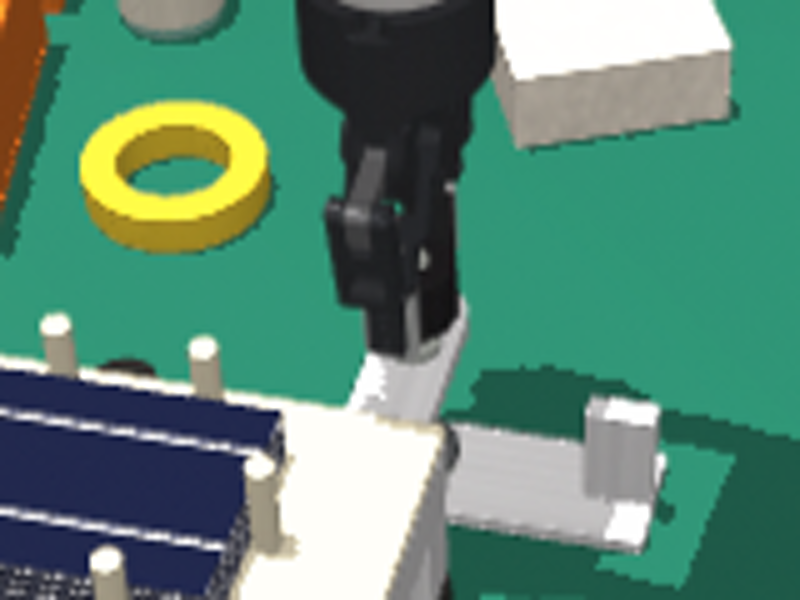

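Call:
jog_arm:
  plan:
    - [[-0.02,0,0.1,0,0,0],[0,0,0,0,0,0]]

```text
time_s: 11.05
position: [0.5911, -0.034, 0.0952]
tool_rot: [[-0.991, 0.13, 0.001], [0.13, 0.991, -0.0], [-0.001, -0.0, -1.0]]
ft_force: [1.4, -0.3, 0.1]
grip_width: 0.0557
```

Call:
jog_arm:
  plan:
    - [[0,0,0,0,0,0],[0,0,0,0,0,0],[0,0,0,0,0,0],[0,0,0,0,0,0]]
  grip: -1
  squeeze: 30

```text
time_s: 11.45
position: [0.5909, -0.0355, 0.0956]
tool_rot: [[-0.991, 0.131, 0.001], [0.131, 0.991, -0.003], [-0.001, -0.003, -1.0]]
ft_force: [-3.0, -6.9, 4.9]
grip_width: 0.037
```

```bash
python3 - <<'E'
from h import *
go(.590,-.0338,.091,172.5)
print(cv2.Rodrigues(np.eye(3))[0].T, [ (np.array(env.observe()["tool_rot"]).T@np.array(env.observe()["ft_force"])).round(2)])
E
```

```text
pos [ 0.5909 -0.0355  0.0956] ang 172.49 shift [0.028 0.04  0.115] turn -0.001 tilt [ 8.0e-04 -2.9e-03 -1.0e+00] q6 -97.3 t 11.45 F [-2.98 -6.94  4.88] T [-1.1    0.514 -0.015] w 0.037
[[0. 0. 0.]] [array([ 2.04, -7.28, -4.86])]
```

Call:
jog_arm:
  plan:
    - [[0,-0.04,0,0,0,0],[0,0,0,0,0,0],[0,0,0,0,0,0]]

```text
time_s: 11.75
position: [0.5909, -0.0357, 0.0956]
tool_rot: [[-0.991, 0.13, 0.001], [0.13, 0.991, -0.0], [-0.001, -0.0, -1.0]]
ft_force: [-2.1, -0.8, 4.8]
grip_width: 0.037
```

```bash
cat > s.py <<'E'
from h import *
go(.590,-.0338,.091,172.5)
o=env.observe();R=np.array(o["tool_rot"]); print("toolF",(R.T@np.array(o["ft_force"])).round(2),"toolT",(R.T@np.array(o["wrist_torque"])).round(3))
E
python3 s.py
```

```text
pos [ 0.5909 -0.0357  0.0956] ang 172.5 shift [0.028 0.045 0.114] turn 0.0 tilt [ 1.3e-03 -5.0e-04 -1.0e+00] q6 -97.4 t 11.75 F [-2.14 -0.78  4.75] T [-0.008  0.295 -0.037] w 0.037
toolF [ 2.01 -1.05 -4.76] toolT [0.046 0.291 0.036]
```

Call:
jog_arm:
  plan:
    - [[0,0,0.003,0,0,0.33],[0,0,0.003,0,0,0.33],[0,0,0.004,0,0,0.5],[0,0,0.004,0,0,0.5],[0,0,0.004,0,0,0.5],[0,0,0,0,0,0],[0,0,0,0,0,0]]

```text
time_s: 12.45
position: [0.5908, -0.036, 0.0949]
tool_rot: [[-0.898, 0.439, 0.001], [0.439, 0.898, -0.001], [-0.001, -0.001, -1.0]]
ft_force: [-1.9, -2.2, 6.4]
grip_width: 0.0372
```

```bash
python3 s.py
```

```text
pos [ 0.5908 -0.036   0.0949] ang 153.93 shift [0.042 0.042 0.098] turn -2.16 tilt [ 0.0011 -0.0011 -1.    ] q6 -78.8 t 12.45 F [-1.93 -2.17  6.38] T [-0.325  0.43  -0.075] w 0.0372
toolF [ 0.77 -2.8  -6.38] toolT [0.481 0.243 0.074]
```

Call:
jog_arm:
  plan:
    - [[0,-0.015,0.004,0,0,0.5],[0,0,0.005,0,0,0.65],[0,0,0.005,0,0,0.65],[0,0,0.005,0,0,0.65],[0,0,0.005,0,0,0.65],[0,0,0.005,0,0,0.65],[0,0,0.005,0,0,0.65],[0,0,0.004,0,0,0.5],[0,0,0,0,0,0],[0,0,0,0,0,0]]

```text
time_s: 13.45
position: [0.5902, -0.0365, 0.0935]
tool_rot: [[-0.372, 0.928, 0.0], [0.928, 0.372, -0.001], [-0.001, -0.0, -1.0]]
ft_force: [-3.9, -1.1, 6.7]
grip_width: 0.0368
```

```bash
cat > s.py <<'E'
from h import *
import sys
k=int(sys.argv[1]) if len(sys.argv)>1 else 1
go(.590,-.0338,.091,172.5)
L=[]
for i in range(k):
    o=env.observe();R=np.array(o["tool_rot"]); L.append(np.r_[R.T@np.array(o["ft_force"]),R.T@np.array(o["wrist_torque"])])
    if i<k-1: vision.get_image("side")
L=np.array(L); print("tool F,T",L.mean(0).round(3),"sd",L.std(0).round(3))
E
python3 s.py 4
```

```text
pos [ 0.5902 -0.0365  0.0935] ang 111.82 shift [0.066 0.02  0.061] turn -7.06 tilt [ 4.0e-04 -1.1e-03 -1.0e+00] q6 -36.8 t 13.45 F [-3.87 -1.12  6.67] T [-0.291  0.744 -0.056] w 0.0368
tool F,T [-2.000e-03 -3.926e+00 -7.094e+00  7.920e-01 -9.000e-03  4.800e-02] sd [0.478 0.073 0.367 0.033 0.014 0.033]
```

Call:
jog_arm:
  plan:
    - [[0,-0.02,0.003,0,0,0.4],[0,0,0.004,0,0,0.5],[0,0,0,0,0,0],[0,0,0,0,0,0]]

```text
time_s: 14.0
position: [0.59, -0.0367, 0.0932]
tool_rot: [[-0.243, 0.97, 0.002], [0.97, 0.243, -0.001], [-0.001, 0.001, -1.0]]
ft_force: [-0.2, -0.3, 6.1]
grip_width: 0.037
```

```bash
python3 s.py 5
```

```text
pos [ 0.59   -0.0367  0.0932] ang 104.08 shift [0.07  0.017 0.055] turn -7.96 tilt [ 1.7e-03 -7.0e-04 -1.0e+00] q6 -29.1 t 14.0 F [-0.15 -0.26  6.1 ] T [-0.1    0.373 -0.083] w 0.037
tool F,T [ 0.059 -0.625 -5.918  0.388  0.011  0.063] sd [0.309 0.437 0.124 0.024 0.011 0.023]
```

Call:
jog_arm:
  plan:
    - [[0,0,0.004,0,0,0.5],[0,0,0.004,0,0,0.5],[0,0,0,0,0,0],[0,0,0,0,0,0]]

```text
time_s: 14.6
position: [0.5899, -0.0367, 0.0929]
tool_rot: [[-0.096, 0.995, 0.001], [0.995, 0.096, -0.001], [-0.001, 0.001, -1.0]]
ft_force: [-1.0, -0.4, 5.2]
grip_width: 0.0372
```

```bash
python3 s.py 5
```

```text
pos [ 0.5899 -0.0367  0.0929] ang 95.49 shift [0.071 0.01  0.048] turn -8.96 tilt [ 1.4e-03 -7.0e-04 -1.0e+00] q6 -20.5 t 14.6 F [-1.04 -0.45  5.23] T [-0.04   0.472 -0.076] w 0.0372
tool F,T [ 0.088 -2.026 -6.128  0.472 -0.04   0.066] sd [0.244 0.586 0.601 0.016 0.036 0.02 ]
```

Call:
jog_arm:
  plan:
    - [[0,0,0.004,0,0,0.5],[0,0,0.004,0,0,0.5],[0,0,0,0,0,0],[0,0,0,0,0,0]]

```text
time_s: 15.2
position: [0.5897, -0.0367, 0.0926]
tool_rot: [[0.054, 0.999, 0.001], [0.999, -0.054, -0.001], [-0.001, 0.001, -1.0]]
ft_force: [-3.3, -0.5, 6.6]
grip_width: 0.0368
```

```bash
python3 s.py 5
```

```text
pos [ 0.5897 -0.0367  0.0926] ang 86.9 shift [0.072 0.003 0.04 ] turn -9.961 tilt [ 1.e-03 -7.e-04 -1.e+00] q6 -11.9 t 15.2 F [-3.29 -0.45  6.64] T [-0.078  0.624 -0.065] w 0.0368
tool F,T [-0.796 -2.89  -6.934  0.589 -0.099  0.064] sd [0.148 0.416 0.236 0.023 0.026 0.02 ]
```

Call:
jog_arm:
  plan:
    - [[0,-0.014,0.004,0,0,0.5],[0,0,0.004,0,0,0.5],[0,0,0,0,0,0],[0,0,0,0,0,0]]

```text
time_s: 15.8
position: [0.5895, -0.0366, 0.0923]
tool_rot: [[0.203, 0.979, 0.002], [0.979, -0.203, -0.001], [-0.0, 0.002, -1.0]]
ft_force: [-0.6, -1.1, 6.4]
grip_width: 0.0371
```

```bash
python3 s.py 5
```

```text
pos [ 0.5895 -0.0366  0.0923] ang 78.3 shift [ 0.071 -0.002  0.032] turn -10.961 tilt [ 1.9e-03 -7.0e-04 -1.0e+00] q6 -3.3 t 15.8 F [-0.61 -1.14  6.41] T [-0.033  0.387 -0.098] w 0.0371
tool F,T [-1.037 -0.32  -6.041  0.369 -0.098  0.09 ] sd [0.48  0.143 0.305 0.032 0.025 0.033]
```

Call:
jog_arm:
  plan:
    - [[0,0,0.004,0,0,0.5],[0,0,0.004,0,0,0.5],[0,0,0,0,0,0],[0,0,0,0,0,0]]

```text
time_s: 16.4
position: [0.5894, -0.0366, 0.092]
tool_rot: [[0.347, 0.938, 0.002], [0.938, -0.347, -0.001], [0.0, 0.002, -1.0]]
ft_force: [-1.8, -1.1, 7.1]
grip_width: 0.0369
```

```bash
python3 s.py 5
```

```text
pos [ 0.5894 -0.0366  0.092 ] ang 69.7 shift [ 0.071 -0.01   0.026] turn -11.961 tilt [ 1.6e-03 -6.0e-04 -1.0e+00] q6 5.3 t 16.4 F [-1.79 -1.1   7.11] T [ 0.029  0.433 -0.11 ] w 0.0369
tool F,T [-1.001 -1.045 -6.645  0.448 -0.11   0.089] sd [0.508 0.468 0.741 0.021 0.016 0.02 ]
```

Call:
jog_arm:
  plan:
    - [[0,0,0.004,0,0,0.5],[0,0,0.004,0,0,0.5],[0,0,0,0,0,0],[0,0,0,0,0,0]]

```text
time_s: 17.0
position: [0.5893, -0.0365, 0.0917]
tool_rot: [[0.483, 0.876, 0.001], [0.876, -0.483, -0.0], [0.0, 0.001, -1.0]]
ft_force: [-2.4, 0.5, 7.5]
grip_width: 0.037
```

```bash
python3 s.py 5; python3 - <<'E'
from h import *
n="scene"; im,d=vision.get_image(n); u,v=proj(n,[[.59,-.0335,.02]])[0].astype(int); save("scene9.png",im[v-40:v+40,u-50:u+50],8)
E
```

```text
pos [ 0.5893 -0.0365  0.0917] ang 61.11 shift [ 0.069 -0.017  0.018] turn -12.961 tilt [ 1.3e-03 -5.0e-04 -1.0e+00] q6 13.9 t 17.0 F [-2.4   0.52  7.54] T [ 0.039  0.58  -0.105] w 0.037
tool F,T [-1.373 -2.101 -7.371  0.505 -0.202  0.12 ] sd [0.524 0.338 0.598 0.029 0.032 0.034]
```

View pics/scene9.png

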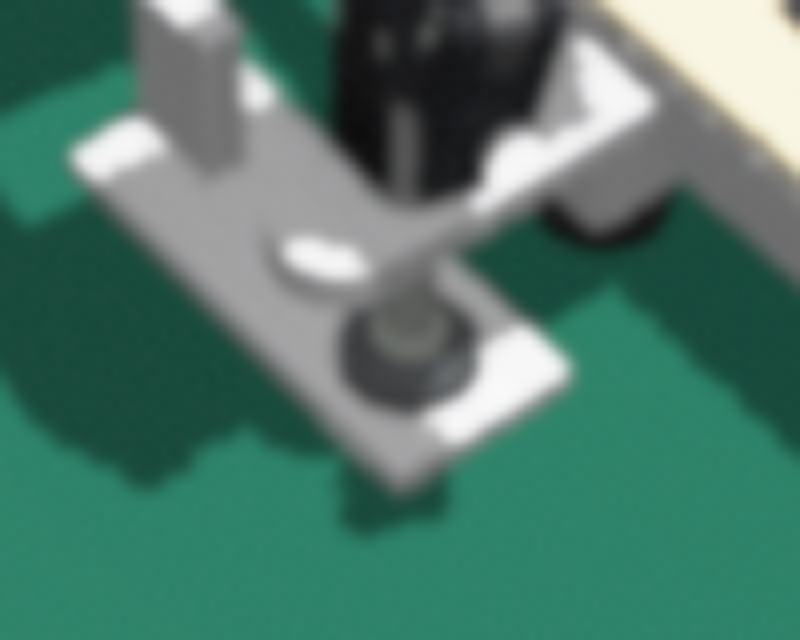

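Call:
jog_arm:
  plan:
    - [[0,-0.01,0.003,0,0,0.35],[0,0,0.003,0,0,0.35],[0,0,0,0,0,0],[0,0,0,0,0,0]]

```text
time_s: 17.65
position: [0.5891, -0.0364, 0.0915]
tool_rot: [[0.572, 0.82, 0.002], [0.82, -0.572, -0.001], [0.001, 0.002, -1.0]]
ft_force: [-1.8, -0.7, 7.8]
grip_width: 0.0373
```

```bash
python3 s.py 12
```

```text
pos [ 0.5891 -0.0364  0.0915] ang 55.1 shift [ 0.066 -0.02   0.014] turn -13.66 tilt [ 1.9e-03 -7.0e-04 -1.0e+00] q6 19.9 t 17.65 F [-1.79 -0.73  7.8 ] T [ 0.045  0.434 -0.052] w 0.0373
tool F,T [-1.108 -0.791 -7.343  0.391 -0.214  0.038] sd [0.511 0.548 0.317 0.029 0.025 0.03 ]
```

Call:
jog_arm:
  plan:
    - [[0,0,0.002,0,0,0.25],[0,0,0.002,0,0,0.25]]

```text
time_s: 18.4
position: [0.5891, -0.0364, 0.0914]
tool_rot: [[0.633, 0.774, 0.002], [0.774, -0.633, -0.001], [0.001, 0.002, -1.0]]
ft_force: [-2.0, -0.1, 7.8]
grip_width: 0.0372
```

```bash
cat > k.py <<'E'
from h import *
o=env.observe();R=np.array(o["tool_rot"]); a=np.degrees(np.arctan2(R[1,0],R[0,0]))
L=[o["wrist_torque"][2]]
for i in range(4): vision.get_image("side"); L.append(env.observe()["wrist_torque"][2])
print("turned",round(np.radians(172.5-a),3),"Tz moving",-np.round(L[0],3),"after",-np.round(L[1:],3), "mean",-np.round(np.mean(L),3),"toolF",(R.T@np.array(o["ft_force"])).round(1),"qv6",round(float(o["qvel"][5]),1),"t",round(float(o["time_s"]),1))
E
python3 k.py
```

```text
turned 2.125 Tz moving -0.169 after [-0.11  -0.004  0.009 -0.017] mean -0.058 toolF [-1.3 -1.5 -7.8] qv6 21.3 t 18.4
```

Call:
jog_arm:
  plan:
    - [[0,0,0.002,0,0,0.25],[0,0,0.002,0,0,0.25]]

```text
time_s: 18.8
position: [0.589, -0.0364, 0.0913]
tool_rot: [[0.689, 0.725, 0.002], [0.725, -0.689, -0.001], [0.001, 0.002, -1.0]]
ft_force: [-2.3, -0.1, 7.9]
grip_width: 0.0369
```

```bash
python3 k.py
```

```text
turned 2.2 Tz moving -0.145 after [-0.012 -0.037 -0.013  0.03 ] mean -0.035 toolF [-1.7 -1.6 -7.9] qv6 21.4 t 18.8
```

Call:
jog_arm:
  plan:
    - [[0,0,-0.001,0,0,-0.15],[0,0,-0.001,0,0,-0.15],[0,0,-0.001,0,0,-0.15],[0,0,-0.001,0,0,-0.15]]

```text
time_s: 19.4
position: [0.5891, -0.0364, 0.0914]
tool_rot: [[0.62, 0.785, 0.002], [0.785, -0.62, -0.001], [0.001, 0.002, -1.0]]
ft_force: [-1.1, -0.3, 8.5]
grip_width: 0.037
```

```bash
cat > k2.py <<'E'
from h import *
o=env.observe();R=np.array(o["tool_rot"]); a=np.degrees(np.arctan2(R[1,0],R[0,0]))
print("turned",round(np.radians(172.5-a),3),"resist moving",np.round(o["wrist_torque"],3),"toolF",(R.T@np.array(o["ft_force"])).round(1),"qv6",round(float(o["qvel"][5]),1),"eff6",np.round(o["joint_efforts"],3)[3:],"t",round(float(o["time_s"]),2))
E
python3 k2.py
```

```text
turned 2.108 resist moving [ 0.01   0.493 -0.182] toolF [-0.9 -0.7 -8.5] qv6 -12.7 eff6 [ 0.039 -0.605  0.155] t 19.4
```

Call:
jog_arm:
  plan:
    - [[0,0,-0.001,0,0,-0.15],[0,0,-0.001,0,0,-0.15]]

```text
time_s: 19.6
position: [0.5891, -0.0364, 0.0915]
tool_rot: [[0.584, 0.812, 0.002], [0.812, -0.584, -0.001], [0.001, 0.002, -1.0]]
ft_force: [-1.7, 0.1, 7.4]
grip_width: 0.0369
```

```bash
python3 k2.py
```

```text
turned 2.063 resist moving [ 0.086  0.487 -0.119] toolF [-0.9 -1.4 -7.4] qv6 -12.7 eff6 [ 0.06  -0.572  0.162] t 19.6
```

Call:
jog_arm:
  plan:
    - [[0,0,-0.001,0,0,-0.15],[0,0,-0.001,0,0,-0.15]]

```text
time_s: 19.8
position: [0.5891, -0.0365, 0.0916]
tool_rot: [[0.547, 0.837, 0.002], [0.837, -0.547, -0.001], [0.001, 0.002, -1.0]]
ft_force: [-1.1, -0.3, 8.1]
grip_width: 0.0369
```

```bash
python3 k2.py
```

```text
turned 2.018 resist moving [ 0.073  0.42  -0.114] toolF [-0.9 -0.7 -8.1] qv6 -12.8 eff6 [ 0.081 -0.536  0.169] t 19.8
```

Call:
jog_arm:
  plan:
    - [[0,0,-0.004,0,0,-0.5],[0,0,-0.005,0,0,-0.7],[0,0,-0.005,0,0,-0.7],[0,0,-0.005,0,0,-0.7],[0,0,-0.005,0,0,-0.7],[0,0,-0.005,0,0,-0.7],[0,0,-0.005,0,0,-0.7],[0,0,-0.005,0,0,-0.7],[0,0,-0.005,0,0,-0.7],[0,0,-0.004,0,0,-0.5]]

```text
time_s: 20.8
position: [0.5901, -0.0366, 0.0936]
tool_rot: [[-0.403, 0.915, 0.004], [0.915, 0.403, -0.001], [-0.003, 0.003, -1.0]]
ft_force: [4.0, -0.9, 3.8]
grip_width: 0.0369
```

Call:
jog_arm:
  plan:
    - [[0,0,-0.001,0,0,-0.15],[0,0,-0.001,0,0,-0.15],[0,0,-0.001,0,0,-0.15],[0,0,-0.001,0,0,-0.15]]

```text
time_s: 21.2
position: [0.5902, -0.0366, 0.0937]
tool_rot: [[-0.48, 0.877, 0.005], [0.877, 0.48, -0.001], [-0.003, 0.003, -1.0]]
ft_force: [4.3, -0.2, 6.1]
grip_width: 0.0372
```

```bash
python3 k2.py
```

```text
turned 0.939 resist moving [-0.114 -0.308 -0.027] toolF [-2.3  3.7 -6. ] qv6 -12.7 eff6 [-0.035  0.673  0.24 ] t 21.2
```

Call:
jog_arm:
  plan:
    - [[0,0,0.001,0,0,0.15],[0,0,0.001,0,0,0.15],[0,0,0.001,0,0,0.15],[0,0,0.001,0,0,0.15]]

```text
time_s: 21.6
position: [0.5901, -0.0366, 0.0935]
tool_rot: [[-0.398, 0.917, 0.004], [0.917, 0.398, -0.001], [-0.003, 0.003, -1.0]]
ft_force: [4.2, 0.1, 6.3]
grip_width: 0.0369
```

```bash
python3 k2.py
```

```text
turned 1.031 resist moving [-0.221 -0.232  0.055] toolF [-1.6  3.9 -6.2] qv6 12.7 eff6 [ 0.079  0.576 -0.276] t 21.6
```

Call:
jog_arm:
  plan:
    - [[0,0,0.001,0,0,0.15],[0,0,0.001,0,0,0.15]]

```text
time_s: 21.8
position: [0.59, -0.0366, 0.0934]
tool_rot: [[-0.356, 0.934, 0.004], [0.934, 0.356, -0.001], [-0.003, 0.003, -1.0]]
ft_force: [4.6, -0.5, 5.5]
grip_width: 0.0367
```

```bash
python3 k2.py
```

```text
turned 1.076 resist moving [-0.276 -0.158  0.004] toolF [-2.1  4.1 -5.4] qv6 12.8 eff6 [ 0.104  0.533 -0.276] t 21.8
```

Call:
jog_arm:
  plan:
    - [[0,0,0.001,0,0,0.15],[0,0,0.001,0,0,0.15]]

```text
time_s: 22.0
position: [0.59, -0.0366, 0.0933]
tool_rot: [[-0.314, 0.949, 0.004], [0.949, 0.314, -0.001], [-0.002, 0.003, -1.0]]
ft_force: [2.8, 0.1, 6.1]
grip_width: 0.0373
```

```bash
python3 k2.py
```

```text
turned 1.121 resist moving [-0.166 -0.184  0.014] toolF [-0.8  2.7 -6.1] qv6 12.8 eff6 [ 0.127  0.491 -0.276] t 22.0
```

Call:
jog_arm:
  plan:
    - [[0,0,0.004,0,0,0.5],[0,0,0.005,0,0,0.65],[0,0,0.005,0,0,0.65],[0,0,0.005,0,0,0.65],[0,0,0.005,0,0,0.65],[0,0,0.005,0,0,0.65],[0,0,0.005,0,0,0.5],[0,0,0.001,0,0,0.15],[0,0,0.001,0,0,0.15]]

```text
time_s: 22.9
position: [0.5893, -0.0366, 0.092]
tool_rot: [[0.355, 0.935, 0.002], [0.935, -0.355, -0.001], [-0.0, 0.003, -1.0]]
ft_force: [-0.1, -0.7, 8.3]
grip_width: 0.0371
```

```bash
python3 k2.py
```

```text
turned 1.803 resist moving [-0.096  0.297  0.063] toolF [-0.7  0.2 -8.3] qv6 12.6 eff6 [ 0.239 -0.305 -0.186] t 22.9
```

Call:
jog_arm:
  plan:
    - [[0,0,0.001,0,0,0.15],[0,0,0.001,0,0,0.15],[0,0,0.001,0,0,0.15]]

```text
time_s: 23.2
position: [0.5893, -0.0365, 0.0918]
tool_rot: [[0.417, 0.909, 0.002], [0.909, -0.417, -0.001], [0.0, 0.003, -1.0]]
ft_force: [0.4, 0.1, 8.3]
grip_width: 0.037
```

```bash
python3 k2.py
```

```text
turned 1.871 resist moving [-0.058  0.32   0.087] toolF [ 0.3  0.3 -8.3] qv6 12.9 eff6 [ 0.23  -0.366 -0.207] t 23.2
```

Call:
jog_arm:
  plan:
    - [[0,0,0.001,0,0,0.15],[0,0,0.001,0,0,0.15]]

```text
time_s: 23.4
position: [0.5892, -0.0365, 0.0918]
tool_rot: [[0.458, 0.889, 0.002], [0.889, -0.458, -0.001], [0.0, 0.002, -1.0]]
ft_force: [-0.8, -0.3, 8.3]
grip_width: 0.0369
```

```bash
python3 k2.py
```

```text
turned 1.915 resist moving [-0.014  0.439  0.027] toolF [-0.6 -0.5 -8.3] qv6 12.7 eff6 [ 0.221 -0.406 -0.198] t 23.4
```

Call:
jog_arm:
  plan:
    - [[0,0,0.001,0,0,0.15],[0,0,0.001,0,0,0.15]]

```text
time_s: 23.6
position: [0.5892, -0.0365, 0.0917]
tool_rot: [[0.497, 0.868, 0.002], [0.868, -0.497, -0.001], [0.0, 0.002, -1.0]]
ft_force: [-0.5, -1.5, 9.1]
grip_width: 0.0372
```

```bash
python3 k2.py
```

```text
turned 1.96 resist moving [-0.065  0.42   0.097] toolF [-1.5  0.3 -9.1] qv6 12.9 eff6 [ 0.21  -0.444 -0.189] t 23.6
```

Call:
jog_arm:
  plan:
    - [[0,0,0.001,0,0,0.15],[0,0,0.001,0,0,0.15]]

```text
time_s: 23.8
position: [0.5892, -0.0365, 0.0916]
tool_rot: [[0.536, 0.844, 0.002], [0.844, -0.536, -0.001], [0.0, 0.002, -1.0]]
ft_force: [-1.2, -1.2, 8.6]
grip_width: 0.0371
```

```bash
python3 k2.py
```

```text
turned 2.005 resist moving [-0.015  0.401  0.151] toolF [-1.6 -0.4 -8.6] qv6 12.8 eff6 [ 0.199 -0.482 -0.179] t 23.8
```

Call:
jog_arm:
  plan:
    - [[0,0,0.001,0,0,0.15],[0,0,0.001,0,0,0.15]]

```text
time_s: 24.0
position: [0.5891, -0.0364, 0.0915]
tool_rot: [[0.573, 0.819, 0.002], [0.819, -0.573, -0.001], [0.0, 0.002, -1.0]]
ft_force: [-1.2, -0.9, 8.5]
grip_width: 0.0369
```

```bash
python3 k2.py
```

```text
turned 2.05 resist moving [0.013 0.421 0.104] toolF [-1.4 -0.4 -8.5] qv6 12.8 eff6 [ 0.185 -0.518 -0.17 ] t 24.0
```

Call:
jog_arm:
  plan:
    - [[0,0,0.001,0,0,0.15],[0,0,0.001,0,0,0.15]]

```text
time_s: 24.2
position: [0.5891, -0.0364, 0.0914]
tool_rot: [[0.609, 0.793, 0.002], [0.793, -0.609, -0.001], [0.001, 0.002, -1.0]]
ft_force: [-2.2, -1.1, 9.0]
grip_width: 0.037
```

```bash
python3 k2.py
```

```text
turned 2.095 resist moving [0.099 0.434 0.116] toolF [-2.2 -1.  -9. ] qv6 12.8 eff6 [ 0.17  -0.553 -0.161] t 24.2
```

Call:
jog_arm:
  plan:
    - [[0,0,0.001,0,0,0.15],[0,0,0.001,0,0,0.15]]

```text
time_s: 24.4
position: [0.589, -0.0364, 0.0913]
tool_rot: [[0.645, 0.765, 0.002], [0.765, -0.645, -0.001], [0.001, 0.002, -1.0]]
ft_force: [-0.7, -0.1, 9.8]
grip_width: 0.0373
```

```bash
python3 k2.py
```

```text
turned 2.14 resist moving [0.097 0.386 0.137] toolF [-0.5 -0.4 -9.8] qv6 12.9 eff6 [ 0.153 -0.587 -0.151] t 24.4
```

Call:
jog_arm:
  plan:
    - [[0,0,-0.015,0,0,0],[0,0,-0.015,0,0,0],[0,0,0,0,0,0]]

```text
time_s: 24.7
position: [0.589, -0.0364, 0.0914]
tool_rot: [[0.644, 0.765, 0.001], [0.765, -0.644, -0.0], [0.0, 0.001, -1.0]]
ft_force: [1.1, -0.7, 3.2]
grip_width: 0.0372
```

```bash
python3 k2.py
```

```text
turned 2.139 resist moving [-0.153 -0.084  0.063] toolF [ 0.2  1.3 -3.2] qv6 0.0 eff6 [0.147 0.172 0.033] t 24.7
```

Call:
jog_arm:
  plan:
    - [[0,-0.005,-0.015,0,0,0],[0,0,0,0,0,-0.15],[0,0,0,0,0,-0.15],[0,0,0,0,0,-0.15]]

```text
time_s: 25.1
position: [0.5889, -0.0364, 0.0916]
tool_rot: [[0.589, 0.808, 0.001], [0.808, -0.589, -0.0], [0.0, 0.001, -1.0]]
ft_force: [4.4, -2.0, -1.1]
grip_width: 0.0369
```

```bash
python3 k2.py
```

```text
turned 2.07 resist moving [-0.435 -0.623 -0.088] toolF [1.  4.7 1.1] qv6 -12.8 eff6 [0.281 1.146 0.181] t 25.1
```

Call:
jog_arm:
  plan:
    - [[0,0,0,0,0,-0.15],[0,0,0,0,0,-0.15]]

```text
time_s: 25.3
position: [0.589, -0.0364, 0.0917]
tool_rot: [[0.552, 0.834, 0.001], [0.834, -0.552, -0.0], [0.0, 0.001, -1.0]]
ft_force: [5.1, -3.5, -0.2]
grip_width: 0.037
```

```bash
python3 k2.py
```

```text
turned 2.025 resist moving [-0.368 -0.578 -0.088] toolF [-0.1  6.2  0.3] qv6 -12.8 eff6 [0.293 1.119 0.185] t 25.3
```

Call:
jog_arm:
  plan:
    - [[0,0,0,0,0,0.15],[0,0,0,0,0,0.15],[0,0,0,0,0,0.15]]

```text
time_s: 25.6
position: [0.5889, -0.0363, 0.0916]
tool_rot: [[0.608, 0.794, 0.001], [0.794, -0.608, -0.001], [0.0, 0.001, -1.0]]
ft_force: [4.8, -2.9, -1.2]
grip_width: 0.0373
```

```bash
python3 k2.py
```

```text
turned 2.093 resist moving [-0.433 -0.689  0.142] toolF [0.6 5.6 1.2] qv6 12.7 eff6 [ 0.373  1.172 -0.159] t 25.6
```

Call:
jog_arm:
  plan:
    - [[0,0,0,0,0,0.15],[0,0,0,0,0,0.15]]

```text
time_s: 25.8
position: [0.5889, -0.0363, 0.0915]
tool_rot: [[0.643, 0.766, 0.001], [0.766, -0.643, -0.0], [0.0, 0.001, -1.0]]
ft_force: [4.3, -2.3, -1.7]
grip_width: 0.0371
```

```bash
python3 k2.py
```

```text
turned 2.138 resist moving [-0.374 -0.649  0.145] toolF [1.  4.8 1.7] qv6 12.8 eff6 [ 0.359  1.191 -0.148] t 25.8
```

Readings with no axial push agree: the turning moment amplitude is about 0.12 N m, against 0.03 N m when free, so the load is about 4–5 N. I let go.

Call:
jog_arm:
  plan:
    - [[0,0,0,0,0,0],[0,0,0,0,0,0],[0,0,0,0,0,0],[0,0,0,0,0,0],[0,0,0,0,0,0]]
  grip: 0.3

```text
time_s: 26.3
position: [0.5884, -0.036, 0.0917]
tool_rot: [[0.643, 0.766, -0.0], [0.766, -0.643, 0.0], [-0.0, -0.0, -1.0]]
ft_force: [0.1, -0.0, 0.2]
grip_width: 0.0555
```

Call:
jog_arm:
  plan:
    - [[0,0,-0.3,0,0,0],[0,0,-0.6,0,0,0],[0,0,-1,0,0,0],[0,0,-1,0,0,0],[0,0,-0.8,0,0,0],[0,0,-0.3,0,0,0],[0,0,0,0,0,0],[0,0,0,0,0,0]]

```text
time_s: 27.1
position: [0.588, -0.036, 0.2504]
tool_rot: [[0.643, 0.765, -0.002], [0.765, -0.643, 0.001], [-0.001, -0.002, -1.0]]
ft_force: [-0.5, -0.5, -1.2]
grip_width: 0.0558
```

```bash
python3 s.py 2; python3 - <<'E'
from h import *
for n in ("side","scene"):
    im,d=vision.get_image(n); save(n+"10.png",im); z0=np.load(n+"0.npz")
    for q in ("carton_center","tape_center","driver_grip","spare_foot_center"):
        for r in spotter.trace(n,q)[:1]: print(n,q,round(r["score"],2),np.round(r["rect"]))
    u,v=proj(n,[[.57,-.0335,.02]])[0].astype(int); save(n+"10c.png",im[v-50:v+50,u-60:u+60],6)
    P=cloud(n,d); X=np.array([np.cos(np.radians(-7.5)),np.sin(np.radians(-7.5))])
    F=P[(P[...,2]>.05)&(P[...,2]<.062)&(abs(P[...,0]-.5)<.025)&(abs(P[...,1]+.022)<.02)]
    T=P[(P[...,2]>.112)&(P[...,2]<.124)&(abs(P[...,0]-.59)<.03)&(abs(P[...,1]+.035)<.03)]
    f=F.mean(0); k=np.array(cv2.minEnclosingCircle(T[:,:2].astype(np.float32))[0])
    print(n,"fin",f.round(4),cv2.minAreaRect(F[:,:2].astype(np.float32)*1000),"pad",(f[:2]+.09*X).round(4),"knob",k.round(4))
E
```

```text
pos [ 0.588  -0.036   0.2504] ang 49.95 shift [0.077 0.011 3.984] turn -14.26 tilt [-2.2e-03  6.0e-04 -1.0e+00] q6 25.0 t 27.1 F [-0.47 -0.53 -1.24] T [ 0.003 -0.02  -0.019] w 0.0558
tool F,T [-0.059  0.064  0.709 -0.015  0.038  0.039] sd [0.65  0.082 0.528 0.002 0.023 0.02 ]
side carton_center 0.8 [316. 145. 360. 180.]
side tape_center 0.7 [232. 173. 269. 203.]
side driver_grip 0.79 [346. 286. 435. 338.]
side fin [ 0.4986 -0.0191  0.0571] ((499.55572509765625, -20.530471801757812), (16.538711547851562, 29.972265243530273), 78.23048400878906) pad [ 0.5878 -0.0308] knob [ 0.5882 -0.0348]
scene carton_center 0.56 [144. 331. 228. 401.]
scene tape_center 0.93 [280. 377. 339. 427.]
scene driver_grip 0.65 [302. 177. 328. 237.]
scene spare_foot_center 0.57 [354. 338. 376. 358.]
scene fin [ 0.5032 -0.0213  0.0567] ((501.2920227050781, -20.00267219543457), (13.522475242614746, 34.694393157958984), 84.10763549804688) pad [ 0.5925 -0.033 ] knob [ 0.5908 -0.0349]
```

View pics/scene10c.png

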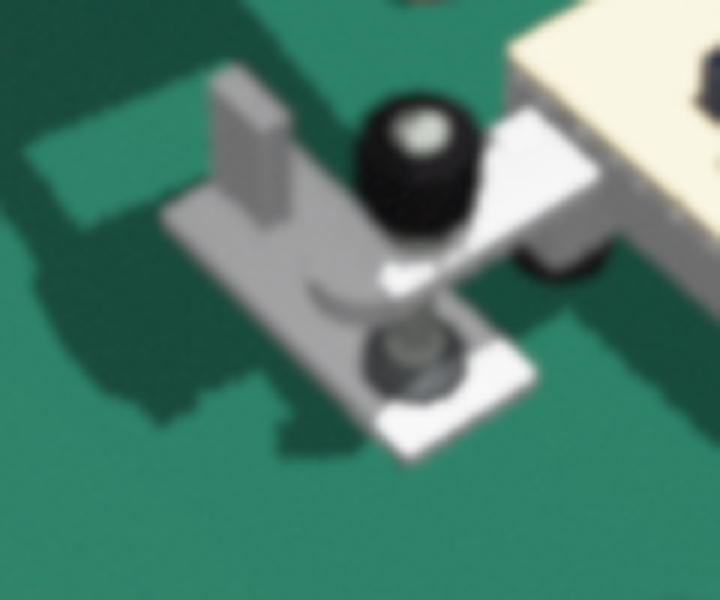

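View pics/side10.png

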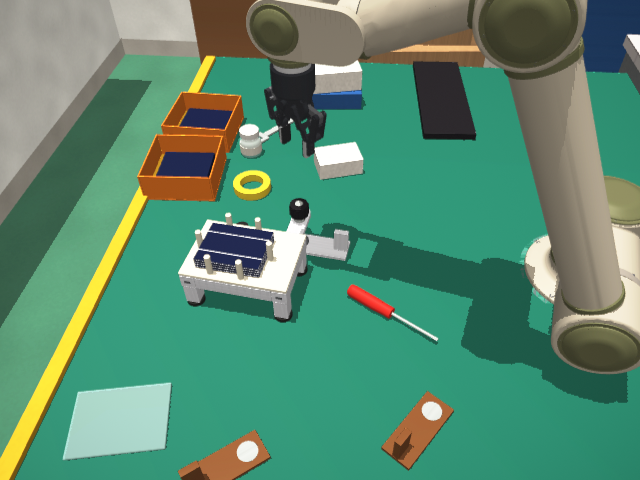

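Scene crop: the foot sits on the plate's flat end, with the pad about 2–4 mm from the axis. The arm is clear and the loose items are where they were. I hand in.

```bash
python3 -c "
from rig import close_job
print(close_job())"
```

```text
the job is handed in; nothing more can be done
None
```

The bearing plate is under the foot and released, and the foot is screwed down onto it with about 4–5 N by my estimate. I handed the job in at about 27 s of the 72 s allowed.

**What I did:** I gripped the silver plate by its fin and lifted it about 60 mm over the screwdriver, so it was not slid all the way. I set it down in front of the stand, slid the last 100 mm flat under the foot and let go. I then turned the knob about 2.14 rad clockwise in a single grip and let go.

**Last checks:**
- **Load:** the moving turning moment was about 0.12 N m with the foot down, averaging both turning directions. It was about 0.03 N m when I backed off to about 1.0 rad. That puts first contact near 1.8 rad.
- **Pad position:** the pad is about 2.6 mm from the screw axis in the scene camera and about 4 mm in the side camera, against the 10 mm limit.
- **Other items:** the carton, tape roll and screwdriver look unmoved in both cameras. The spare foot was found only in the scene camera, where it also looks unmoved.
- **Arm:** clear of everything when I handed in.

**What disagreed:**
- **Torque readings:** the first ones, taken with the arm stopped, were misleading because they showed springback. I turned on to 2.2 rad before noticing, with a load of about 6 N there. I then backed off to about 0.94 rad and came down again using readings taken while turning.
- **Camera offset:** the two fixed cameras differ by 2–4 mm, so I averaged them.
- **Load not measured after letting go:** the final load is inferred from the turning moment, not read after release.

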